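# Clamp a glued brooch in the swing-strap press

## Robot

A 6-joint arm with a two-finger parallel gripper is mounted at the origin on the work surface. World frame = base frame: x ahead of the robot, y to its left, z up, the work surface at z = 0. Lengths are in mm, angles in rad, forces in N, time in s.
With the tool pointing down it reaches from about 350 to 800 mm from the base axis. Payload 7.3 kg.
Tool frame: the origin (TCP) lies midway between the tips of the shut fingers; the grasp point (between the pads) lies 19 mm behind it; z points along the fingers, y is the direction in which the jaws open and shut (so a half turn about z gives the same grasp; the last joint's range is limited). The gripper opens to 85 mm and grips with 20 to 120 N. Pads are 22 mm wide; open, the fingers measure 114 mm over their backs; the gripper's body (76 mm by 85 mm) begins 54 mm behind the grasp point. The pads swing forward as they close: fully open they stand 13 mm farther back than shut.
Start: joints at [1.08, 0.342, 1.524, -0, 1.275, -0.146], TCP at [177.441, 494.125, 231.322] pointing down, gripper open.
Joint ranges: [-2.53, 2.53], [-0.77, 2.02], [0.04, 2.7], [-1, 4.14], [0.28, 2.66], [-3.11, 3.11]. Speed limits (rad/s): [2.57, 2.57, 3.14, 3.14, 3.14, 3.14].

## Interface

Orientations are given as [roll, pitch, yaw] about the fixed x, y, z axes, in that order (R = Rz(yaw) Ry(pitch) Rx(roll)).
In Python, from workcell import state, camera, arm, spotter gives the robot as it stands. The module is installed in compiled form; this text tells all that it offers.
- The arm moves only by the tool step_arm, never from a script. Its argument "series" is a list of rows, each a list of 5 numbers: the opening, from 0 (shut) to 1 (fully open), then the shift along the tool's x, y, z in mm, then the turn about the tool's z in rad. A call has 1 to 12 rows; each row is the pose to reach, as a shift and turn from the pose commanded when the call began, along the tool's axes at that moment; what a row does not reach only later rows make up. A row lasts 1/8 s, in which the tool goes at most 62.5 mm and 10.7 degrees, less where a joint would pass 70% of its speed; a pose out of reach is approached as far as the arm can. A call with a gripper value outside its range is refused whole. The fingers move at their own pace and stop on an object; "force" is the grip in N (left out, the last holds). Time passes only in rows, so rows that repeat a pose let the fingers close. It gives the time, the measured TCP pose, the force and the opening at its end, in the units of the state.
- state(): the state, without advancing time (a new reading comes with each control period).
- camera(name): name is "side" or "top"; returns a dict with "color" (384x512x3 uint8, red, green, blue), "fx", "fy", "cx", "cy" (pixels), "R" (3x3) and "t" (3): a world point X has camera coordinates R X + t. Camera axes: x right, y down, z forward; pixel columns grow to the right and rows downward; lengths in mm; the calibration is good to about 2 mm. A picture is of the moment at which its call begins. There is no depth.
- arm.job_done(): hands the job in, once; it reports no verdict.
Trained networks look in a picture, given as the dict that the camera call returned (one of the last four; its "shot" number tells which), for a name from the list of things; names that differ only in an ending like _2 or _b are one class to them, and where a whole thing is asked for, a point or a joint stands for the part that bears it (a point fixed in the world has none). Each returns a list of dicts, best first, with "conf" (0 to 1); they miss things now and then, are a little off and sometimes report something else, mostly with a low value. They report only what shows in the picture. A call takes as long as a camera call.
- spotter.recognise(query, picture): "point" ([x, y, z] in mm, in world coordinates, good to about 4 mm: the middle of the surface that is visible of it).
The state is a dict: "time": time; "joints": joint angles; "qd": joint speeds; "joint_torque": joint torques, N m; "tool_pos": TCP position; "eef_rot": TCP orientation; "force": force on the tool from outside, world axes, zero at the start; "moment": the same for the moment, N m; "grip_width": finger opening in mm.
Only numpy, scipy, OpenCV 4.12 (cv2) and the standard library are available. Lean on these libraries where they do the work, as an engineer would, in place of code of your own. Each camera call takes 0.05 s, during which the arm holds its last target.

## Task

Clamp the freshly glued brooch in the gluing jig: with a fingertip or the back of a finger, push the metal strap round over the brooch until it comes up against its stop, and only then push the red cam lever all the way down, so that the rubber foot presses on the brooch. Only push; do not pick anything up, and leave the brooch and everything else on the table where it is. Finish with the hand clear of everything.

Things in the scene. Friction and masses are not known exactly. Their poses are not given: they have to be found in the camera images.
- jig: Gluing jig screwed to the table: plywood base x +-65 mm, y -135 to +115 mm, 18 mm high; origin on the table, z up. In its frame: the strap's upright pivot at (0, -100), the brooch nest at (0, 20), a 14 mm round stop pin at (-19.5, -22), 64 mm high, on the -x side of the closed strap. Fixed during a run, but stands elsewhere and turned (-0.5 to 0.35 rad) each time.
- strap (a joint): Angle q of the aluminium strap about its upright pivot, rad. 0 = over the brooch against its stop, pointing along jig +y; at q it points along (sin q, cos q) in jig x, y (opens clockwise from above). Starts 1.0 to 1.6, range 0 to 1.9. Friction holds it where it is left (0.2 N m: about 3.5 N of push 60 mm from the pivot).
- strap_pivot (a point): On the strap's upright pivot axis, at the strap's mid height, 60 mm above the table. A black round cap of 30 mm diameter sits over it, top at 81.5 mm.
- strap_push (a point): Middle of the strap 60 mm from the pivot axis, at mid height, a good place to push. The strap is a level bar 24 mm wide, 53 to 67 mm above the table, bare from 20 to 105 mm from the pivot, ending at 140 mm. To close it push on the side facing its opening direction ((cos q, -sin q) in jig x, y) and follow its arc. On the base only pivot and stop pin rise above 33 mm.
- lever (a joint): Angle of the red-tipped cam lever above level, rad. It rides on the strap, its axle level and across the strap, and points outward along the strap, away from the pivot. 0 = fully down (level, clamped, hard stop), up to 1.35. Starts 0.85 to 1.2. Friction holds it wherever it is left (0.2 N m: about 3 N at its tip). Lowering it lowers the rubber foot 5 mm per rad.
- lever_hinge (a point): On the lever's axle, over the strap's centre line, 120 mm out from the pivot and 82 mm above the table. Two steel cheeks 24 mm wide across and 26 mm long hold it, top at 90 mm.
- lever_tip (a point): End of the lever on its centre line, 90 mm from the axle. Its last 35 mm is a red paddle 26 mm wide and 10 mm thick (the shank is 12 by 8 mm). Push on its upper side, which faces the pivot when the lever stands up, outward and down along its arc to level; there is nothing solid under it to trap a finger.
- foot: Black rubber foot of 25 mm diameter under the strap, directly below the lever's axle, driven by the lever; origin at the centre of its underside: 31.5 mm above the table with the lever down, higher with the lever up.
- brooch: The glued brooch, loose in its nest on the jig: brass disc of 40 mm diameter, 6 mm thick, with a blue stone of 32 mm diameter, 14 mm high in all; origin at the centre of its underside, 18 mm above the table, so its top is at 32 mm. Four low black stops (6 mm high) surround it with about 2 mm play.
- nest (a point): Centre of the brooch nest, on the jig's base, 18 mm above the table.
- spare_brooch: A second brooch with an amber stone, same size, waiting on the table; leave it. Origin at the centre of its underside.
- bead_pot: Small white open pot, 68 mm wide, 35 mm high, on the table; leave it. Origin at the centre of its underside.
- green_bottle: Small clear bottle with a green cap, 28 mm diameter, 55 mm high; leave it. Origin at the centre of its underside.
- white_bottle: Small clear bottle with a white cap, 28 mm diameter, 55 mm high; leave it. Origin at the centre of its underside.
- pliers: Pliers with orange handles lying flat, 130 mm long along their x, 50 mm wide, 12 mm high; leave them. Origin under their middle.
- thermos: Tall blue thermos flask, 72 mm diameter, 248 mm high, with a dark cap and a small carrying loop standing out 20 mm; leave it. Origin at the centre of its underside.
- phone: Black phone lying flat, 150 by 72 by 9 mm; leave it. Origin at the centre of its underside.

How it is judged (in metres and radians):
On the way, in this order (a step that is already met when the one before it is completed fails the run):
1. the strap is fully over the brooch against its stop, with the lever still up (value of joint strap below 0.06 rad and value of joint lever above 0.5 rad), for 0.2 s.
2. the lever is fully down, with the foot pressing on the brooch (value of joint strap below 0.07 rad and value of joint lever below 0.08 rad and contact force between foot and brooch above 1 N), for 0.2 s.
At the end, for the whole second after the job is handed in: The strap is within 0.07 rad of its stop, the lever within 0.08 rad of fully down, the foot presses on the brooch with more than 1 N, and the brooch lies flat and still within 6 mm of the centre of its nest (all of step 2 and horizontal distance between brooch and nest below 0.006 m and z of brooch in the frame of nest below 0.003 m and angle between brooch's own z axis and vertical below 0.1 rad and linear speed of brooch below 0.02 m/s); the robot touches nothing.
It fails at once if the lever was pushed down while the strap was not over the brooch (value of joint lever below 0.45 rad and value of joint strap above 0.12 rad).
It fails at once if the brooch was lifted or shoved out of its place (distance of brooch from where it was at the start of the episode above 0.008 m or angle between brooch's own z axis and vertical above 0.25 rad).
It fails at once if another thing on the table was moved, lifted or tipped (distance of any of spare_brooch, bead_pot, green_bottle, white_bottle, pliers, thermos, phone from where it was at the start of the episode above 0.015 m or angle between any of spare_brooch, bead_pot, green_bottle, white_bottle, pliers, thermos, phone's own z axis and vertical above 0.3 rad).
It also fails if it takes over 51 s, if anything falls off the work surface, if the arm or the gripper's body presses on something with over 40 N, if the wrist force passes 120 N, or if a joint passes its speed limit or range.

## Working session

There is one attempt and no reset: what is moved stays moved. The work goes in short steps, Python scripts to look and compute and a tool call to move; the robot and the scene stay as the last step left them, time stands still between calls to the robot, and variables do not carry over. Pictures are saved under pics/ and viewed, and the job is handed in when it is done.

Besides the shell and the picture viewer there is one more tool, called after "Call:" in YAML: its name, and indented under it one key for each argument. step_arm: Moves the arm, as the interface text tells. Its arguments: {"type":"object","properties":{"series":{"type":"array"},"force":{"type":"number"}},"required":["series"]}

```bash
mkdir -p pics; cat > h.py <<'E'
import numpy as np, cv2
from workcell import state, camera, arm, spotter
def save(p,n): cv2.imwrite('pics/'+n+'.png', cv2.cvtColor(p['color'],cv2.COLOR_RGB2BGR))
def proj(p,X):
    c=np.array(p['R'])@np.array(X,float)+np.array(p['t']).ravel()
    return np.array([p['fx']*c[0]/c[2]+p['cx'],p['fy']*c[1]/c[2]+p['cy']])
def back(p,u,v,z):
    R=np.array(p['R']);t=np.array(p['t']).ravel();o=-R.T@t
    d=R.T@np.array([(u-p['cx'])/p['fx'],(v-p['cy'])/p['fy'],1]);return o+d*(z-o[2])/d[2]
E
python3 - <<'E'
from h import *
for n in ['top','side']:
    p=camera(n);save(p,n+'0')
    print(n,'cam',np.round(-np.array(p['R']).T@np.array(p['t']).ravel()))
    for q in ['jig','strap','strap_pivot','strap_push','lever','lever_hinge','lever_tip','foot','brooch','nest','spare_brooch','bead_pot','green_bottle','white_bottle','pliers','thermos','phone']:
        try:
            r=spotter.recognise(q,p)
            for a in r[:2]: print(q,np.round(a['point']),round(a['conf'],2),np.round(proj(p,a['point'])))
        except Exception as e: print(q,e)
s=state();print(s)
E
```

```text
top cam [ 420.  -14. 1379.]
jig [498.  -5.  20.] 0.88 [240. 201.]
strap [585. -44.  71.] 0.58 [253. 172.]
strap_pivot [588. -44.  70.] 0.7 [253. 172.]
strap_pivot [499. -12.  14.] 0.46 [242. 201.]
strap_push [590. -46.  66.] 0.78 [254. 171.]
lever [649. -18. 140.] 0.57 [246. 148.]
lever_hinge [654. -19. 134.] 0.72 [246. 147.]
lever_tip [ 541. -202.   10.] 0.47 [301. 190.]
lever_tip [484.  36.  31.] 0.26 [227. 205.]
brooch [589. -48.  67.] 0.7 [254. 171.]
brooch [483.  34.  32.] 0.43 [228. 205.]
nest [501. -13.  14.] 0.72 [242. 200.]
spare_brooch [352.  63.  13.] 0.52 [217. 246.]
bead_pot [384. -66.   6.] 0.72 [258. 237.]
bead_pot [518. 240.  34.] 0.42 [163. 192.]
white_bottle [480.  38.  30.] 0.37 [226. 206.]
pliers [ 541. -201.   10.] 0.56 [300. 190.]
pliers [650. -22. 134.] 0.16 [247. 148.]
thermos [490. 499. 219.] 0.58 [ 56. 195.]
phone [ 393. -561.    8.] 0.89 [409. 238.]
phone [589. -46.  67.] 0.24 [254. 171.]
side cam [-298. 1035. 1210.]
jig [510. -58.  20.] 0.8 [259. 190.]
strap [553. -50.  79.] 0.47 [249. 174.]
strap_pivot [550. -52.  83.] 0.66 [250. 173.]
strap_push [556. -4
[... 344 characters left out ...]
] 0.24 [222. 157.]
{'time': 1.8, 'joints': array([ 1.08000630e+00,  3.41977296e-01,  1.52407806e+00,  3.34607235e-05,
        1.27541822e+00, -1.45993510e-01]), 'qd': array([ 4.88774622e-04,  2.61460176e-04, -5.78053040e-05, -4.22435179e-04,
        1.20627491e-04, -7.45102947e-04]), 'joint_torque': array([ 1.21802696e-04, -4.33565819e+01, -2.46266878e+01, -1.83039565e-04,
        3.39751959e-04, -1.54108875e-05]), 'tool_pos': array([177.4305954 , 494.13450715, 231.34097135]), 'eef_rot': array([ 3.14147019e+00, -1.43501520e-05,  2.79678640e+00]), 'force': array([-0.0058755 , -0.37467773,  0.39915002]), 'moment': array([-0.00807186, -0.00505024, -0.02033765]), 'grip_width': 85.29249602899856}
```

```bash
python3 - <<'E'
import cv2
t=cv2.imread('pics/top0.png');cv2.imwrite('pics/top0c.png',cv2.resize(t[110:290,130:340],None,fx=3.3,fy=3.3,interpolation=cv2.INTER_CUBIC))
t=cv2.imread('pics/side0.png');cv2.imwrite('pics/side0c.png',cv2.resize(t[110:290,120:360],None,fx=3.3,fy=3.3,interpolation=cv2.INTER_CUBIC))
E
```

```text
(no output)
```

View pics/top0.png

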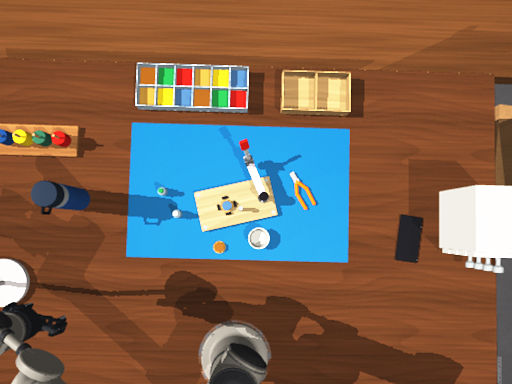

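View pics/top0c.png

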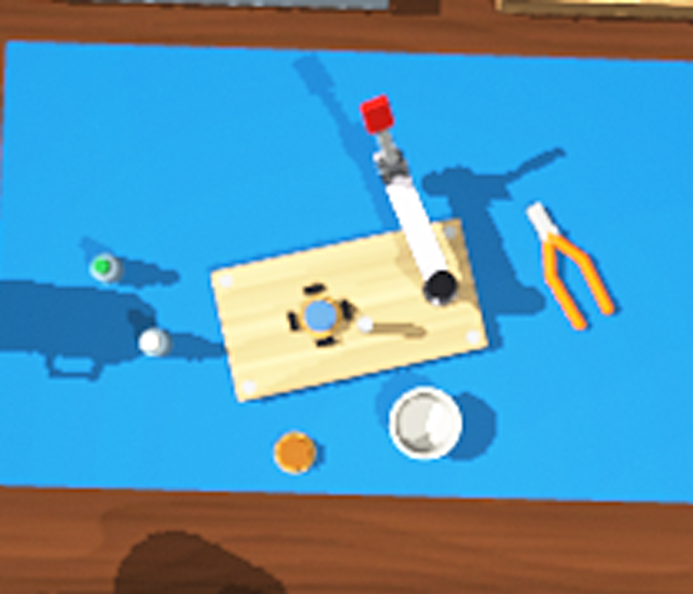

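View pics/side0c.png

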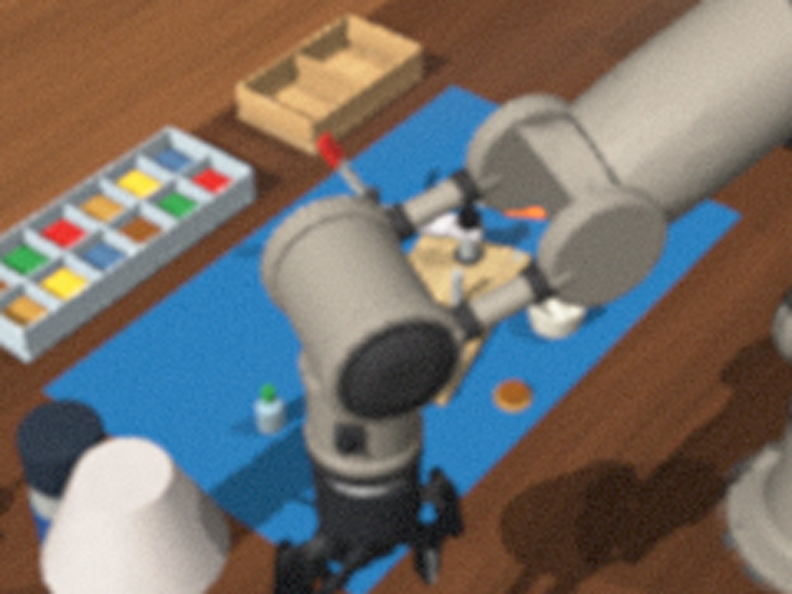

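View pics/side0.png

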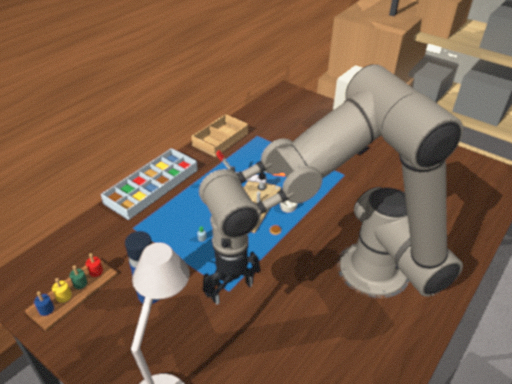

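```bash
cat > fit.py <<'E'
from h import *
from scipy.optimize import least_squares
def jigfit(p,pts):
    def res(v):
        c,s=np.cos(v[2]),np.sin(v[2]);R=np.array([[c,-s],[s,c]]);o=[]
        for (u,w),(x,y,z) in pts:
            X=R@[x,y]+v[:2];o+=list(proj(p,[*X,z])-[u,w])
        return np.array(o)
    r=least_squares(res,[500,0,0.2]);return r.x,res(r.x)
E
python3 - <<'E'
from fit import *
p=camera('top');C=p['color'].astype(int);r,g,b=C[...,0],C[...,1],C[...,2]
def cen(m,box):
    M=np.zeros_like(m);x0,y0,x1,y1=box;M[y0:y1,x0:x1]=m[y0:y1,x0:x1]
    ys,xs=np.nonzero(M);return (xs.mean(),ys.mean()),len(xs)
cap,n1=cen((r+g+b)<150,(257,190,269,202))
br,n2=cen((b>r+25)&(b>100),(222,200,233,212))
red,n3=cen((r>150)&(g<90)&(b<90),(238,136,254,156))
print(cap,n1,br,n2,red,n3)
o=lambda x,y:(130+x/3.3-.35,110+y/3.3-.35)
pts=[(cap,(0,-100,81.5)),(br,(0,20,30)),(o(365,326),(-19.5,-22,64)),
(o(211,271),(65,115,18)),(o(460,219),(65,-135,18)),(o(487,346),(-65,-135,18)),(o(241,402),(-65,115,18))]
v,e=jigfit(p,pts);print(v,np.round(e.reshape(-1,2),1))
c,s=np.cos(v[2]),np.sin(v[2]);R=np.array([[c,-s],[s,c]])
W=lambda x,y,z:np.array([*(R@[x,y]+v[:2]),z])
h=o(391,165)
hw=back(p,*h,88);l=R.T@(hw[:2]-v[:2]);print('hinge jig',l,'q',np.arctan2(l[0],l[1]+100))
# lever fit: red middle at r=72.5 from hinge
for q in np.arange(0.9,1.65,.05):
    best=None
    for a in np.arange(.8,1.25,.05):
        rr=120+72.5*np.cos(a);z=82+72.5*np.sin(a)
        d=proj(p,W(rr*np.sin(q),-100+rr*np.cos(q),z))-red
        hh=proj(p,W(120*np.sin(q),-100+120*np.cos(q),88))-h
        n=np.hypot(*d);
        if best is None or n<best[0]: best=(n,a,d,hh)
    print(round(q,2),best)
E
```

```text
(np.float64(263.42857142857144), np.float64(195.87755102040816)) 49 (np.float64(226.76470588235293), np.float64(205.23529411764707)) 68 (np.float64(243.986301369863), np.float64(144.3013698630137)) 73
[4.87111182e+02 1.83330395e+01 2.43894966e-01] [[ 0.4  0.2]
 [-0.3  0. ]
 [ 0.3 -0.5]
 [-0.1  0.3]
 [-0.1 -0.4]
 [ 0.5  0.2]
 [-0.7  0. ]]
hinge jig [120.07936939 -76.8176046 ] q 1.3800836871966722
0.9 (np.float64(25.807817260020784), np.float64(1.2000000000000004), array([-17.68240358,  18.79829874]), array([-14.47897969,  11.74987802]))
0.95 (np.float64(23.326914091008113), np.float64(1.2000000000000004), array([-16.05582904,  16.92203518]), array([-13.20885979,  10.28045213]))
1.0 (np.float64(20.84441812646121), np.float64(1.2000000000000004), array([-14.33791971,  15.12989839]), array([-11.86708308,   8.8766671 ]))
1.05 (np.float64(18.354879077243947), np.float64(1.1500000000000004), array([-13.28495619,  12.66536715]), array([-10.45702958,   7.54195301]))
1.1 (np.float64(15.821768020199642), np.float64(1.1000000000000003), array([-12.0484761 ,  10.25488015]), array([-8.98224203,  6
[... 700 characters left out ...]
327 ]))
1.4 (np.float64(0.13025901776087445), np.float64(0.9500000000000002), array([ 0.07618185, -0.10565859]), array([1.00934442, 0.38260954]))
1.45 (np.float64(2.837882148957502), np.float64(0.9500000000000002), array([ 2.63262668, -1.05964704]), array([ 2.82637626, -0.29845094]))
1.5 (np.float64(5.562476132025003), np.float64(0.9500000000000002), array([ 5.23320426, -1.88539488]), array([ 4.67508484, -0.88821559]))
1.55 (np.float64(8.283849170716888), np.float64(0.9500000000000002), array([ 7.87151678, -2.58096506]), array([ 6.5509009 , -1.38527461]))
1.6 (np.float64(10.994114691475863), np.float64(1.0000000000000002), array([10.75175522, -2.29571724]), array([ 8.44919361, -1.78844446]))
```

Call:
step_arm:
  series:
    - [0,-50,-35,0,0.06]
    - [0,-105,-75,0,0.14]
    - [0,-160,-114,0,0.22]
    - [0,-215,-153,0,0.3]
    - [0,-270,-192,0,0.38]
    - [0,-325,-231,0,0.46]
    - [0,-380,-270,0,0.54]
    - [0,-435,-310,0,0.62]
    - [0,-490,-349,0,0.7]
    - [0,-545,-388,0,0.76]
    - [0,-581,-415,0,0.8]
    - [0,-581,-415,0,0.8]
  force: 30

```text
time: 3.35
tool_pos: [585.2, -96.0, 230.7]
eef_rot: [-3.141, 0.0, 1.994]
force: [0.3, -0.4, 0.6]
grip_width: 0.2
```

```bash
python3 - <<'E'
from h import *
v=np.array([487.1,18.3,.244]);c,s=np.cos(v[2]),np.sin(v[2]);R=np.array([[c,-s],[s,c]])
p=camera('side')
im=cv2.cvtColor(p['color'],cv2.COLOR_RGB2BGR)[120:250,180:340];k=4.5
im=cv2.resize(im,None,fx=k,fy=k,interpolation=cv2.INTER_CUBIC)
q=1.39
def dot(x,y,z,col):
    u=proj(p,[*(R@[x,y]+v[:2]),z]);cv2.circle(im,tuple(int(a) for a in ((u-[180,120]+.5)*k)),3,col,-1)
dot(0,-100,81.5,(0,255,255));dot(0,20,32,(0,255,255));dot(-19.5,-22,64,(0,255,255))
for X in [(65,115),(65,-135),(-65,-135),(-65,115)]: dot(*X,18,(0,255,0))
dot(120*np.sin(q),-100+120*np.cos(q),82,(255,0,255))
rr=120+90*np.cos(.95);dot(rr*np.sin(q),-100+rr*np.cos(q),82+90*np.sin(.95),(255,0,255))
cv2.imwrite('pics/side1.png',im)
E
```

```text
(no output)
```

View pics/side1.png

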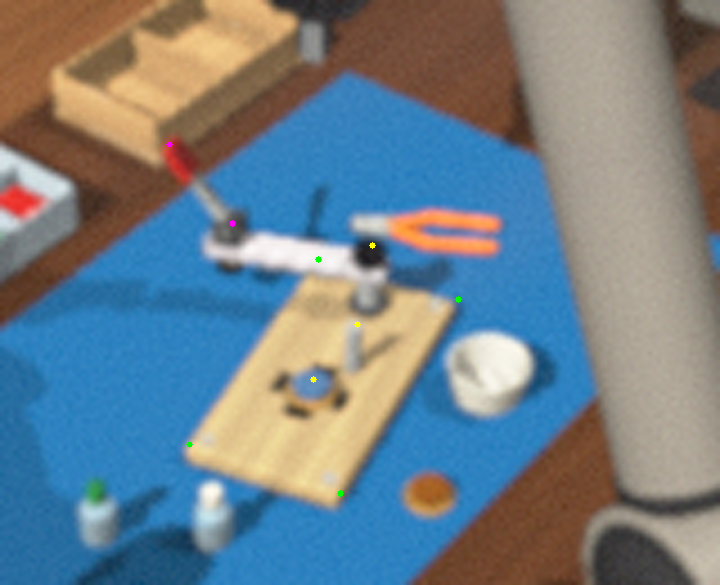

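Call:
step_arm:
  series:
    - [0,0,0,50,0]
    - [0,0,0,105,0]
    - [0,0,0,155,0]
    - [0,0,0,183,0]
    - [0,0,0,185,0]

```text
time: 4.03
tool_pos: [582.5, -92.2, 44.2]
eef_rot: [-3.138, -0.003, 1.997]
force: [0.0, 0.5, 0.2]
grip_width: -0.0
```

```bash
python3 - <<'E'
from h import *
p=camera('side')
s=state();print(s['tool_pos'],s['force'])
im=cv2.cvtColor(p['color'],cv2.COLOR_RGB2BGR)[120:250,180:340]
cv2.imwrite('pics/side2.png',cv2.resize(im,None,fx=4.5,fy=4.5,interpolation=cv2.INTER_CUBIC))
# waypoints: world, then tool-frame shifts from current commanded pose
P=np.array([511.4,-78.8]);t=s['tool_pos'][:2];y0=s['eef_rot'][2];print(y0)
x=np.array([np.cos(y0),np.sin(y0)]);y=np.array([np.sin(y0),-np.cos(y0)])
for q in [1.45,1.39]+list(np.arange(1.29,-0.05,-.1)):
    a=.244+np.pi/2-q;u=np.array([np.cos(a),np.sin(a)]);n=np.array([np.sin(a),-np.cos(a)])
    W=P+60*u+23*n;d=W-t;print(round(q,2),np.round(W),np.round([d@x,d@y],1),'turn',round(-(a+np.pi/2-y0),2))
E
```

```text
[583.65530005 -92.57060529  45.76368536] [-0.62362061 -0.39612557  0.01690837]
1.996955641106172
1.45 [576. -79.] [15.8 -1.6] turn 0.06
1.39 [576. -75.] [19.3 -0.1] turn 0.0
1.29 [575. -69.] [25.4  1.9] turn -0.1
1.19 [574. -62.] [31.7  3.3] turn -0.2
1.09 [572. -56.] [38.1  4. ] turn -0.3
0.99 [569. -50.] [44.5  4.1] turn -0.4
0.89 [566. -45.] [50.9  3.6] turn -0.5
0.79 [562. -39.] [57.2  2.4] turn -0.6
0.69 [558. -35.] [63.4  0.6] turn -0.7
0.59 [553. -30.] [69.3 -1.8] turn -0.8
0.49 [548. -26.] [75.  -4.7] turn -0.9
0.39 [543. -23.] [80.4 -8.3] turn -1.0
0.29 [537. -20.] [ 85.4 -12.3] turn -1.1
0.19 [531. -18.] [ 89.9 -16.9] turn -1.2
0.09 [525. -16.] [ 94.  -21.8] turn -1.3
-0.01 [519. -15.] [ 97.6 -27.2] turn -1.4
```

View pics/side2.png

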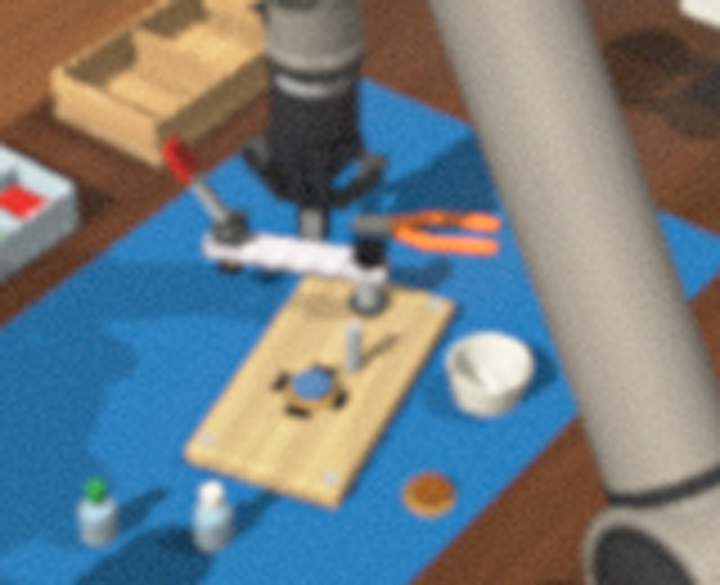

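Call:
step_arm:
  series:
    - [0,12,0,0,0]
    - [0,19,0,0,0]
    - [0,25.5,2,0,-0.1]
    - [0,31.5,3.5,0,-0.2]
    - [0,38,4,0,-0.3]
    - [0,44.5,4,0,-0.4]
    - [0,51,3.5,0,-0.5]
    - [0,57,2.5,0,-0.6]
    - [0,63.5,0.5,0,-0.7]
    - [0,69.5,-2,0,-0.8]
    - [0,75,-4.5,0,-0.9]
    - [0,80.5,-8.5,0,-1.0]

```text
time: 5.58
tool_pos: [544.8, -22.4, 47.9]
eef_rot: [3.141, 0.006, 3.0]
force: [3.4, 2.1, -1.5]
grip_width: 0.3
```

```bash
python3 - <<'E'
from h import *
p=camera('side');p2=camera('top')
s=state();print(s['tool_pos'],s['force'],s['eef_rot'])
im=cv2.cvtColor(p['color'],cv2.COLOR_RGB2BGR)[120:250,180:340]
im2=cv2.cvtColor(p2['color'],cv2.COLOR_RGB2BGR)[130:260,180:340]
cv2.imwrite('pics/b3.png',np.hstack([cv2.resize(i,(400,325),interpolation=cv2.INTER_CUBIC) for i in (im,im2)]))
P=np.array([511.4,-78.8]);t=s['tool_pos'][:2];y0=s['eef_rot'][2]
x=np.array([np.cos(y0),np.sin(y0)]);y=np.array([np.sin(y0),-np.cos(y0)])
for q in [.39,.29,.19,.09,.04,-.01,-.05]:
    a=.244+np.pi/2-q;u=np.array([np.cos(a),np.sin(a)]);n=np.array([np.sin(a),-np.cos(a)])
    W=P+60*u+23*n;d=W-t;print(round(q,2),np.round(W),np.round([d@x,d@y],1),'turn',round(-(a+np.pi/2-y0),2))
E
```

```text
[543.60020581 -22.27966648  47.63427353] [0.3434961  0.94852625 0.66949703] [3.14131706e+00 2.98761312e-03 2.99821858e+00]
0.39 [543. -23.] [ 0.6 -0.6] turn 0.0
0.29 [537. -20.] [6.7 1.4] turn -0.1
0.19 [531. -18.] [13.   2.8] turn -0.2
0.09 [525. -16.] [19.4  3.6] turn -0.3
0.04 [522. -15.] [22.6  3.7] turn -0.35
-0.01 [519. -15.] [25.8  3.7] turn -0.4
-0.05 [516. -15.] [28.4  3.6] turn -0.44
```

View pics/b3.png

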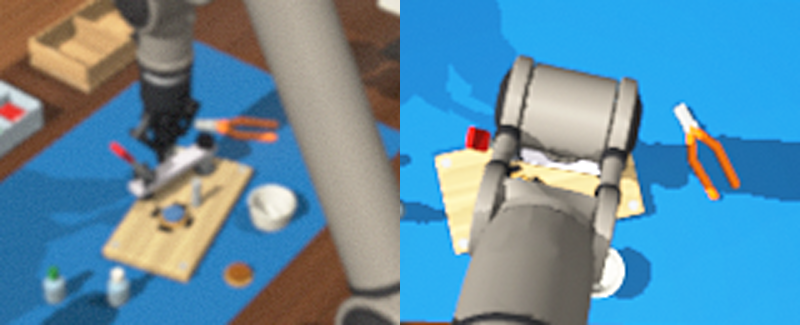

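Call:
step_arm:
  series:
    - [0,6.5,1.5,0,-0.1]
    - [0,13,3,0,-0.2]
    - [0,17,3.5,0,-0.26]
    - [0,20,3.5,0,-0.31]
    - [0,22,3.5,0,-0.34]
    - [0,23.5,3.5,0,-0.37]
    - [0,24.5,3.5,0,-0.38]

```text
time: 6.55
tool_pos: [521.0, -15.4, 47.6]
eef_rot: [-3.141, 0.005, -2.908]
force: [5.6, 4.8, 1.1]
grip_width: -0.2
```

Call:
step_arm:
  series:
    - [0,1,0,0,0]
    - [0,2,0,0,0]
    - [0,2,0,0,0]

```text
time: 6.92
tool_pos: [521.0, -15.5, 47.7]
eef_rot: [-3.14, 0.009, -2.909]
force: [11.1, 6.9, -3.9]
grip_width: -0.6
```

Call:
step_arm:
  series:
    - [0,2,0,0,0]
    - [0,3,0,0,0]
    - [0,3,0,0,0]

```text
time: 7.3
tool_pos: [520.9, -15.6, 47.9]
eef_rot: [-3.14, 0.015, -2.91]
force: [19.7, 12.7, -11.6]
grip_width: -0.1
```

```bash
python3 - <<'E'
from h import *
v=np.array([487.1,18.3,.244]);c,s=np.cos(v[2]),np.sin(v[2]);R=np.array([[c,-s],[s,c]])
p=camera('side')
s=state();print(s['tool_pos'],s['force'],s['eef_rot'])
im=cv2.cvtColor(p['color'],cv2.COLOR_RGB2BGR)[120:250,180:340];k=4.5
im=cv2.resize(im,None,fx=k,fy=k,interpolation=cv2.INTER_CUBIC)
q=0
def dot(x,y,z,col):
    u=proj(p,[*(R@[x,y]+v[:2]),z]);cv2.circle(im,tuple(int(a) for a in ((u-[180,120]+.5)*k)),3,col,-1)
for r in range(20,141,20):
    for w in (-12,12): dot(w,-100+r,67,(0,255,0))
rr=120+90*np.cos(.95);dot(0,-100+rr,82+90*np.sin(.95),(255,0,255));dot(0,20,82,(255,0,255))
cv2.imwrite('pics/side4.png',im)
E
```

```text
[520.93057424 -15.59489401  47.86158747] [ 19.7415069   11.2687458  -11.45699266] [-3.13953896  0.01480063 -2.90986011]
```

View pics/side4.png

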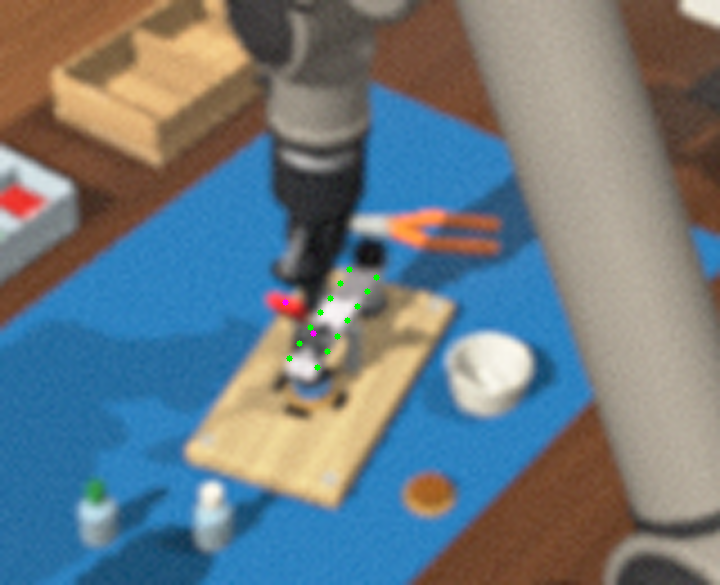

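Call:
step_arm:
  series:
    - [0,-12,0,0,0]
    - [0,-50,0,0,0]
    - [0,-50,0,-50,0.1]
    - [0,-50,0,-105,0.28]
    - [0,-50,0,-160,0.46]
    - [0,-50,0,-183,0.64]
    - [0,-40,20,-183,0.82]
    - [0,-20,40,-183,1.0]
    - [0,0,55,-183,1.18]
    - [0,20,71,-183,1.36]
    - [0,20,71,-183,1.53]
    - [0,20,71,-183,1.56]

```text
time: 8.85
tool_pos: [478.0, 47.3, 229.8]
eef_rot: [3.142, 0.0, 1.816]
force: [-0.2, 0.7, 0.4]
grip_width: 0.4
```

```bash
python3 - <<'E'
from h import *
v=np.array([487.1,18.3,.244]);c,s_=np.cos(v[2]),np.sin(v[2]);R=np.array([[c,-s_],[s_,c]])
p=camera('side');p2=camera('top')
s=state();print(s['tool_pos'],s['force'],s['eef_rot'])
im=cv2.cvtColor(p['color'],cv2.COLOR_RGB2BGR)[120:250,180:340]
im2=cv2.cvtColor(p2['color'],cv2.COLOR_RGB2BGR)[130:260,180:340];k=4.5
cv2.imwrite('pics/b5t.png',cv2.resize(im2,None,fx=3,fy=3))
im=cv2.resize(im,None,fx=k,fy=k,interpolation=cv2.INTER_CUBIC)
def dot(x,y,z,col):
    u=proj(p,[*(R@[x,y]+v[:2]),z]);cv2.circle(im,tuple(int(a) for a in ((u-[180,120]+.5)*k)),2,col,-1)
for r in range(20,141,20):
    for w in (-12,12): dot(w,-100+r,67,(0,255,0))
for a in (.8,.95,1.1):
  rr=120+90*np.cos(a);dot(0,-100+rr,82+90*np.sin(a),(255,0,255));
cv2.imwrite('pics/side5.png',im)
print('jig',R.T@(s['tool_pos'][:2]-v[:2]))
E
```

```text
[478.40157817  47.07707008 229.5228505 ] [ 0.29620973 -0.51872952 -0.11581546] [3.14153192e+00 1.41154409e-04 1.81819400e+00]
jig [-1.48863016 30.0260934 ]
```

View pics/side5.png

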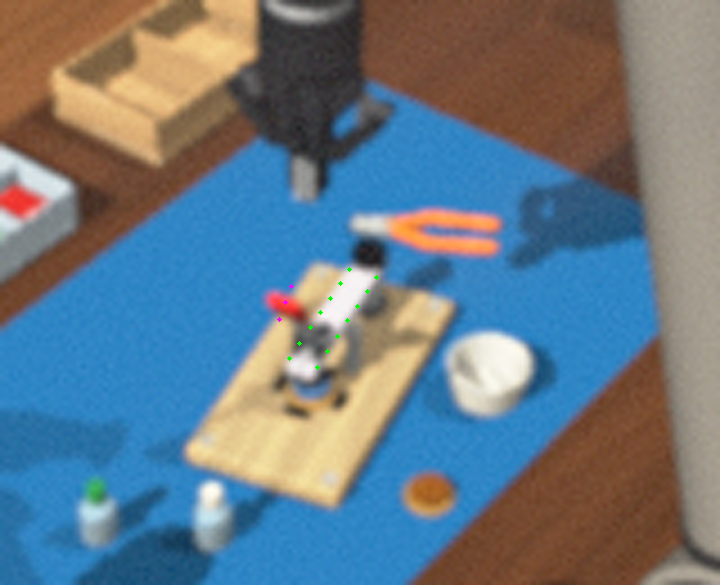

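View pics/b5t.png

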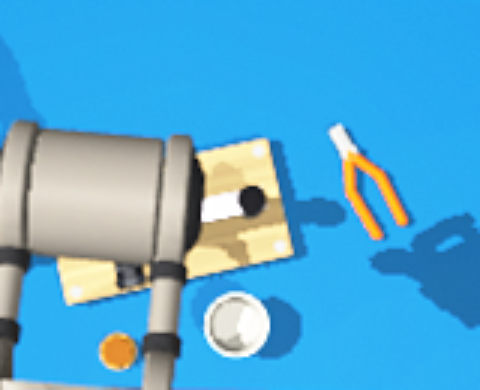

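Call:
step_arm:
  series:
    - [0,0,1.5,45,0]
    - [0,0,1.5,80,0]
    - [0,5,1.5,86,0]
    - [0,12,1.5,86,0]
    - [0,17,1.5,86,0]
    - [0,22,1.5,88,0]
    - [0,27,1.5,91,0]
    - [0,33,1.5,95.5,0]
    - [0,39,1.5,100.5,0]
    - [0,39,1.5,100.5,0]

```text
time: 10.2
tool_pos: [469.6, 86.1, 128.2]
eef_rot: [-3.14, -0.001, 1.817]
force: [-0.3, -0.3, 0.2]
grip_width: -0.2
```

```bash
python3 - <<'E'
from h import *
v=np.array([487.1,18.3,.244]);c,s_=np.cos(v[2]),np.sin(v[2]);R=np.array([[c,-s_],[s_,c]])
p=camera('side')
s=state();print(s['tool_pos'],s['force'],s['eef_rot'])
im=cv2.cvtColor(p['color'],cv2.COLOR_RGB2BGR)[120:250,180:340]
cv2.imwrite('pics/side6.png',cv2.resize(im,None,fx=4.5,fy=4.5,interpolation=cv2.INTER_CUBIC))
print('jig',R.T@(s['tool_pos'][:2]-v[:2]))
E
```

```text
[469.60948613  85.92844605 128.35279531] [ 0.78819027  1.11613364 -0.06950821] [-3.14000584e+00 -1.07914204e-03  1.81721197e+00]
jig [-0.63434403 69.85071509]
```

View pics/side6.png

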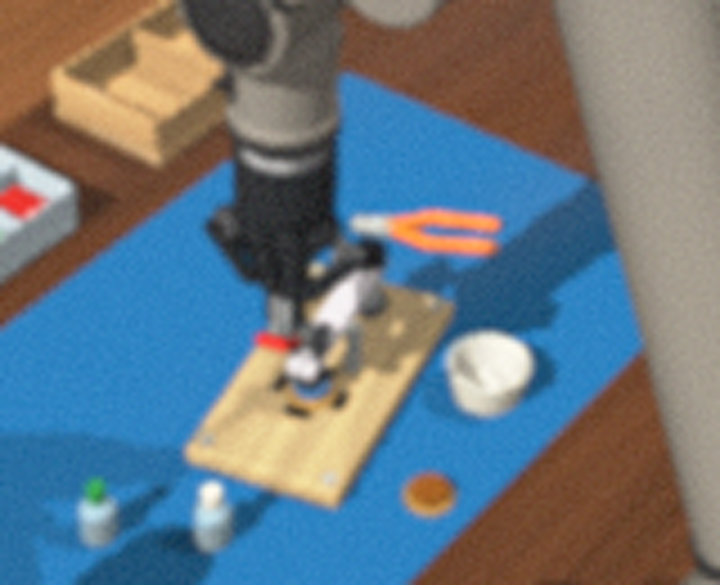

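Call:
step_arm:
  series:
    - [0,5,-0.5,6,0]
    - [0,10,-0.5,12,0]
    - [0,14,-0.5,19,0]
    - [0,17.5,-0.5,26,0]
    - [0,20,-0.5,32,0]
    - [0,22,-0.5,38,0]
    - [0,22,-0.5,41,0]
    - [0,22,-0.5,43,0]
    - [0,22,-0.5,44.5,0]
    - [0,22,-0.5,44.5,0]

```text
time: 11.5
tool_pos: [464.6, 107.2, 86.4]
eef_rot: [3.14, -0.001, 1.817]
force: [-6.5, 1.1, 24.0]
grip_width: -0.3
```

Call:
step_arm:
  series:
    - [0,0,0,1.5,0]
    - [0,0,0,2.5,0]
    - [0,0,0,2.5,0]
    - [0,0,0,2.5,0]

```text
time: 12.0
tool_pos: [464.9, 107.3, 85.7]
eef_rot: [3.138, -0.0, 1.817]
force: [-11.9, 0.4, 42.0]
grip_width: 0.0
```

```bash
python3 - <<'E'
from h import *
s=state();print(s['tool_pos'],s['force'])
p=camera('side')
im=cv2.cvtColor(p['color'],cv2.COLOR_RGB2BGR)[120:250,180:340]
cv2.imwrite('pics/side7.png',cv2.resize(im,None,fx=4.5,fy=4.5,interpolation=cv2.INTER_CUBIC))
E
```

```text
[464.90767885 107.30162711  85.74004236] [-11.92099453   0.41179471  41.95378268]
```

View pics/side7.png

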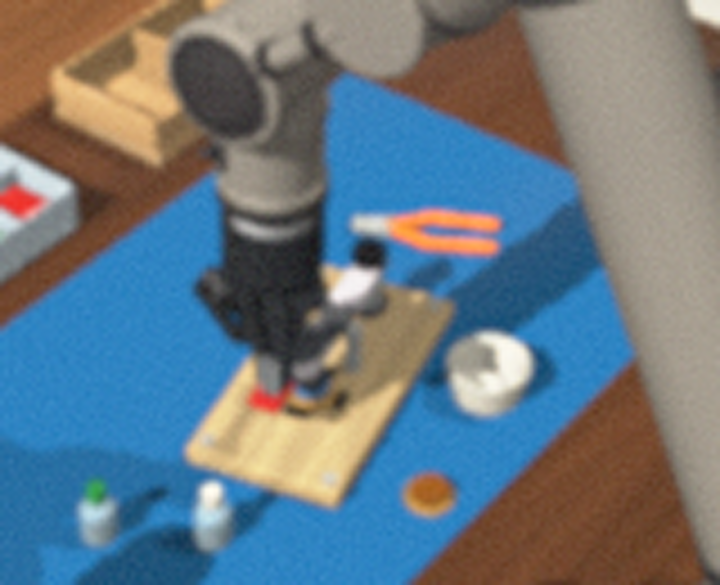

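Call:
step_arm:
  series:
    - [0,0,0,-1.5,0]
    - [0,0,0,-3,0]
    - [0,0,0,-5,0]
    - [0,0,0,-12,0]
    - [0,0,0,-50,0]
    - [0,0,0,-100,0]
    - [0,0,0,-150,0]
    - [0,0,0,-170,0]

```text
time: 13.05
tool_pos: [465.3, 106.7, 254.8]
eef_rot: [3.137, 0.001, 1.817]
force: [0.3, 0.3, -0.2]
grip_width: -0.1
```

Call:
step_arm:
  series:
    - [0,-40,-40,0,0]
    - [0,-80,-80,0,0]
    - [0,-120,-120,0,0]
    - [0,-150,-150,0,0]
    - [0,-150,-150,0,0]

```text
time: 13.68
tool_pos: [354.4, -77.1, 251.9]
eef_rot: [-3.141, -0.0, 1.812]
force: [1.1, 0.3, 0.5]
grip_width: -0.2
```

```bash
python3 - <<'E'
from h import *
v=np.array([487.1,18.3,.244]);c,s_=np.cos(v[2]),np.sin(v[2]);R=np.array([[c,-s_],[s_,c]])
s=state();print(s['tool_pos'],s['force'])
out=[]
for n,(x0,y0) in {'side':(195,140),'top':(190,150)}.items():
    p=camera(n);k=5
    im=cv2.cvtColor(p['color'],cv2.COLOR_RGB2BGR)[y0:y0+100,x0:x0+90]
    im=cv2.resize(im,None,fx=k*.88,fy=k*.88,interpolation=cv2.INTER_CUBIC);k=k*.88
    def dot(x,y,z,col):
        u=proj(p,[*(R@[x,y]+v[:2]),z]);cv2.circle(im,tuple(int(a) for a in ((u-[x0,y0]+.5)*k)),2,col,-1)
    for r in (20,60,100,140):
        for w in (-12,12): dot(w,-100+r,67,(0,255,0))
    for w in (-13,13): dot(w,110,87,(255,0,255));dot(w,75,87,(255,0,255))
    out.append(im)
cv2.imwrite('pics/b8.png',np.hstack(out))
E
```

```text
[354.38309614 -77.078405   251.8982701 ] [1.05935633 0.31325577 0.54065449]
```

View pics/b8.png

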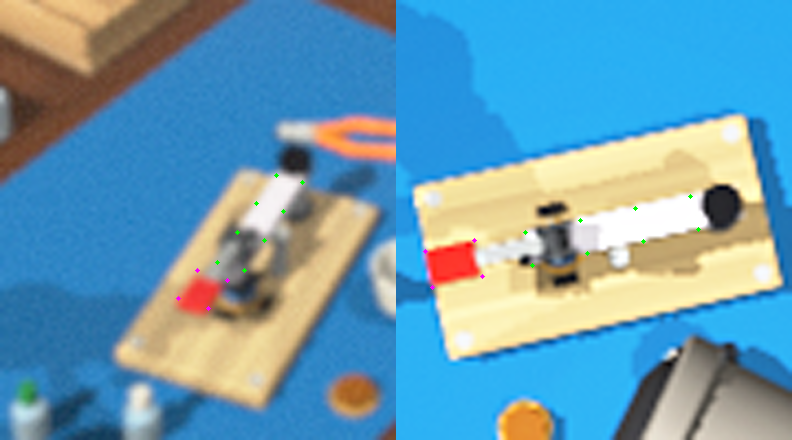

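```bash
python3 - <<'E'
from h import *
v=np.array([487.1,18.3,.244]);c,s_=np.cos(v[2]),np.sin(v[2]);R=np.array([[c,-s_],[s_,c]])
P=R@[0,-100]+v[:2]
for n in ('top','side'):
    p=camera(n);C=p['color'].astype(int);r,g,b=C[...,0],C[...,1],C[...,2]
    u0=proj(p,[*(R@[0,92.5]+v[:2]),87]);m=(r>130)&(g<80)&(b<80)
    ys,xs=np.nonzero(m);k=np.hypot(xs-u0[0],ys-u0[1])<15;u=(xs[k].mean(),ys[k].mean())
    print(n,u0,u,k.sum())
    for z in (86,87,90):
        w=R.T@(back(p,*u,z)[:2]-v[:2]);print(z,w,'q',np.arctan2(w[0],w[1]+100))
    b0=proj(p,[*(R@[0,20]+v[:2]),32]); print('brooch px',b0)
    for a in spotter.recognise('brooch',p)[:1]: print(a)
print(state()['time'],state()['qd'].round(3))
E
```

```text
top [202.58616217 209.46291343] (np.float64(202.19444444444446), np.float64(209.375)) 72
86 [ 0.57768296 93.69631299] q 0.002982407059976314
87 [ 0.5208548  93.61236712] q 0.0026901873533891575
90 [ 0.3503703  93.36052951] q 0.0018120032922099637
brooch px [226.41196575 205.22153085]
{'point': [389.8, -560.8, 9.0], 'conf': 0.62}
side [240.61105783 205.2555036 ] (np.float64(240.27777777777777), np.float64(206.80555555555554)) 36
86 [-1.76756053 99.0570893 ] q -0.008879432957062719
87 [ -2.22509038 100.01530681] q -0.011124141625628414
90 [ -3.59767993 102.88995935] q -0.017730315209138526
brooch px [249.2069535  203.85590851]
13.975 [-0.    -0.     0.002 -0.    -0.    -0.006]
```

```bash
python3 -c "
from workcell import arm
print(arm.job_done())"
```

```text
the job is handed in; nothing more can be done
None
```

The brooch is clamped and the job is handed in at about 14 s of the 51 s allowed. No verdict came back, so these are my own checks.

- **Strap:** I pushed it round its arc with the shut fingers until the tool stopped moving while the push rose to about 20 N. In the last top picture it stands at about 0.003 rad, and the side picture gave about -0.01 rad. The lever was still up at that point.
- **Lever:** I then pushed the red paddle outward and down its arc until the fingertip stopped at 85.7 mm with 42 N on it. A level lever's top would be at about 87 mm. The last top picture fits a level lever. In the side picture the paddle's centre sits about 1.5 px lower than expected, probably because its end face shows as well.
- **Side push during the lever press:** the tool also felt about 12 N in -x, so it was pushing the strap roughly in its opening direction. The later strap measurements show no movement.
- **Brooch and foot:** the foot's force on the brooch cannot be read, so it rests on the lever being at its stop. The spotter gave a false brooch match on the phone in the top picture and found none in the side picture. In the last pictures the brooch is largely hidden under the strap and foot, so I did not measure its final position.
- **Clearance:** the hand is up at about 252 mm, off to the side, and feels only about 1 N. The other things that show in the last pictures look unmoved, but I did not measure them.

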